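Check the pressure of an air canister with a hand gauge

TASK

Stand the air canister (the one with the ball-headed nipple on top) in the sloping cradle, foot on its floor and leaning in its V, and let go of it. Then take the hand gauge, press its coupler squarely onto the tilted nipple until it snaps home, and keep pressing so that the sprung nipple stays pushed well in against its spring, finishing while you still hold the gauge pressed there. Leave the other things on the table where they stand.

Things in the scene. Friction and masses are not known exactly. Their poses are not given: they have to be found in the camera images.
- canister: Loose aluminium canister, upright on the table at the start: a 50 mm diameter cylinder, straight from the foot to 108 mm, then a shoulder to a 24 mm flat at 116 mm, with the nipple above it (top of the ball at 145 mm). About 0.35 kg. Origin: centre of its underside; z: its axis, towards the nipple.
- nipple (a joint): How far the nipple is pushed into the canister, m: 0 = out, 0.006 = fully in. A spring resists with 8 N at first and 14 N fully in and pushes it out again when let go. Held 'well in' means at least 0.002.
- nipple_ball (a point): Centre of the nipple's steel ball (16 mm diameter, on a 9 mm neck), on the canister's axis, 137 mm above its foot when out.
- gauge: Loose hand gauge, standing on its open mouth: 33 mm diameter steel coupler sleeve to 24 mm, then a 32 mm diameter black grip to 97 mm. A round dial (36 mm across, centred at 37 mm) sticks out on its +x side to 36 mm from the axis: grip it above 60 mm, fingers closing along its y. About 0.25 kg. Origin: centre of the mouth; z: its axis, mouth to top.
- gauge_home (a point): On the gauge's axis, 13.5 mm above its mouth (24 mm wide, tapering to 19 mm): the ball's centre lies here once fully home. Three sprung balls in the mouth snap behind the nipple's ball; this takes about 4 N along the axis and then pulls itself home, the nipple not yet moving, at any turn about the axis. Pressing on then pushes the nipple in.
- cradle: Fixed steel stand carrying the trough: foot plate 140 by 100 mm (from 85 mm in front of the origin, towards -x, to 55 mm behind it). Origin: on the table, 50 mm below the trough's origin; z up; it leans the canister towards its own -x.
- trough: The cradle's sloping aluminium trough. Origin: centre of its floor (64 by 60 mm), where the centre of the canister's underside goes; z: the axis along which the canister then lies, 23 degrees (0.40 rad) off vertical, leaning to -x; y level. On the -x side two walls, 68 mm high along z, form a V that touches the canister 40 degrees either side of -x; +x is open.
- jar_a: Bystander: white pigment jar with black lid, 68 mm diameter, 44 mm tall; origin centre of underside.
- jar_b: Bystander: another such jar.
- sealer: Bystander: aluminium bottle with black cap and paper label, 50 mm diameter, 125 mm tall, no nipple; origin centre of underside.
- stick_cup: Bystander: clear cup, 76 mm wide, 90 mm tall, with wooden stirring sticks up to 148 mm; origin centre of underside.
- coaster: Bystander: round wooden coaster, 104 mm diameter, 12 mm thick; origin centre of underside.
- brush: Bystander: paint brush lying on the table.
Not all that is in view belongs to the job. Leave any red or yellow look-alike of the canister alone.

How it is judged:
By the outcome, as a careful person would: the job done as asked, in the order asked, and still so for the second after the job is handed in, while the arm keeps its last pose, push and grip.
It also fails if it takes over 61 s, if anything falls off the work surface, if the arm or the gripper's body presses on something with over 40 N, if the wrist force passes 120 N, or if a joint passes its speed limit or range.

ROBOT

A 6-joint arm with a two-finger parallel gripper is mounted at the origin on the work surface. World frame = base frame: x ahead of the robot, y to its left, z up, the work surface at z = 0. Lengths are in mm, angles in degrees, forces in N, time in s.
With the tool pointing down it reaches from about 300 to 850 mm from the base axis. Payload 4.2 kg.
Tool frame: the origin (TCP) lies at the centre of the arm's flange, where the gripper is bolted on; the fingertips stand 191 mm ahead of it and the grasp point (between the pads) lies 172 mm ahead of it; y points along the fingers, x is the direction in which the jaws open and shut, and the axes are right-handed (so a half turn about y gives the same grasp; the last joint's range is limited). The gripper opens to 91 mm and grips with 3 to 60 N. Pads are 32 mm wide; open, the fingers measure 118 mm over their backs; the gripper's body (76 mm by 178 mm) begins 60 mm behind the grasp point.
Start: joints at [-69.901, 18.312, 89.639, -0, 72.044, -1.146], TCP at [208.356, -535.92, 404.776] pointing down, gripper open.
Joint ranges: [-177.97, 177.97], [-48.28, 115.42], [12.27, 149.76], [-77.06, 257.06], [2.81, 150.46], [-146.56, 146.56]. Speed limits (degrees/s): [147.25, 147.25, 180, 180, 180, 180].

INTERFACE

Orientations are given as [roll, pitch, yaw] about the fixed x, y, z axes, in that order (R = Rz(yaw) Ry(pitch) Rx(roll)).
In Python, from workcell import env gives the robot as it stands.
- The arm moves only by the tool carry_out, never from a script. Its argument "increments" is a list of rows, each a list of 3 entries, a list of its own where there are three numbers: the turn, a rotation vector about the tool's x, y, z in rad, then the shift along the tool's x, y, z in mm, then the closure, from 0 (fully open) to 1 (shut). In form: [[[wx, wy, wz], [dx, dy, dz], claw], ...]. A call has 1 to 10 rows; each row is the pose to reach, as a shift and turn from the pose commanded when the call began, along the tool's axes at that moment; what a row does not reach only later rows make up. A row lasts 1/12 s, in which the tool goes at most 41.7 mm and 7.16 degrees, less where a joint would pass 70% of its speed; a pose out of reach is approached as far as the arm can. A call with a gripper value outside its range is refused whole. The fingers move at their own pace and stop on an object; "force" is the grip in N (left out, the last holds). Time passes only in rows, so rows that repeat a pose let the fingers close. It gives the time, the measured TCP pose, the force and the opening at its end, in the units of the state.
- env.state(): the state, without advancing time (a new reading comes with each control period).
- env.grab_frame(name): name is "scene" or "top" or "wrist"; returns a dict with "frame" (480x640x3 uint8, blue, green, red), "z_map" (480x640 float32, mm along the optical axis (not along the pixel's ray), 0 where there is no reading), "camera_matrix" (3x3 intrinsics, pixels), "k1" (the pictures are not rectified: a ray, as slopes to the right and down, at radius r is drawn at 1 + k1 r^2 times it, then the intrinsics apply), "rvec" (rotation vector, rad) and "tvec" (3), from world to camera coordinates, as OpenCV has them; the wrist camera has in their place "hand_eye" (4x4, takes a point from camera to tool coordinates, whose origin is the TCP and whose axes are the tool frame's). Camera axes: x right, y down, z forward; pixel columns grow to the right and rows downward; lengths in mm; the calibration is good to about 2 mm. A picture is of the moment at which its call begins: read the wrist's pose just before it.
- env.job_done(): hands the job in, once; it reports no verdict.
The state is a dict: "time_s": time; "qpos": joint angles; "qvel": joint speeds; "effort": joint torques, N m; "ee_pos": TCP position; "ee_rot": TCP orientation; "force": force on the tool from outside, world axes, zero at the start; "torque": the same for the moment, N m; "gripper_width": finger opening in mm.
Only numpy, scipy, OpenCV 4.12 (cv2) and the standard library are available. Lean on these libraries where they do the work, as an engineer would, in place of code of your own. Each camera call takes 0.05 s, during which the arm holds its last target. There are 200 camera calls.

## Working session

There is one attempt and no reset: what is moved stays moved. The work goes in short steps, Python scripts to look and compute and a tool call to move; the robot and the scene stay as the last step left them, time stands still between calls to the robot, and variables do not carry over. Pictures are saved under pics/ and viewed, about 8 in all and at most 12, crops included, and the job is handed in when it is done.

Besides the shell and the picture viewer there is one more tool, called after "Request:" as name([rows], argument=value, ...), one row to a line, values as JSON. carry_out: Moves the arm, as the interface text tells. Its arguments: {"type":"object","properties":{"increments":{"type":"array","items":{"type":"array"}},"force":{"type":"number"}},"required":["increments"]}

```bash
ls; mkdir -p pics; cat > h.py <<'E'
import numpy as np,cv2
from scipy.spatial.transform import Rotation as R
from workcell import env
def T_tool(s):
    T=np.eye(4);T[:3,:3]=R.from_euler('xyz',s['ee_rot'],degrees=True).as_matrix();T[:3,3]=s['ee_pos'];return T
def grab(n):
    s=env.state();f=env.grab_frame(n)
    if n=='wrist': f['Twc']=T_tool(s)@np.array(f['hand_eye'])
    else:
        T=np.eye(4);T[:3,:3]=cv2.Rodrigues(np.array(f['rvec'],float))[0];T[:3,3]=np.ravel(f['tvec']);f['Twc']=np.linalg.inv(T)
    return f
def slopes(f,uv):
    K=np.array(f['camera_matrix']);uv=np.atleast_2d(np.array(uv,float))
    return cv2.undistortPoints(uv[:,None],K,np.array([f['k1'],0,0,0.]))[:,0]
def plane(f,uv,z):
    d=np.c_[slopes(f,uv),np.ones(len(np.atleast_2d(uv)))]@f['Twc'][:3,:3].T;o=f['Twc'][:3,3]
    return o+d*((z-o[2])/d[:,2])[:,None]
def cloud(f):
    h,w=f['z_map'].shape;u,v=np.meshgrid(np.arange(w),np.arange(h))
    s=slopes(f,np.c_[u.ravel(),v.ravel()]);z=f['z_map'].ravel()[:,None]
    P=np.c_[s*z,z]@f['Twc'][:3,:3].T+f['Twc'][:3,3]
    P[z[:,0]==0]=np.nan
    return P.reshape(h,w,3)
def proj(f,P):
    T=np.linalg.inv(f['Twc']);return cv2.projectPoints(np.atleast_2d(P).astype(float),cv2.Rodrigues(T[:3,:3])[0],T[:3,3],np.array(f['camera_matrix']),np.array([f['k1'],0,0,0.]))[0][:,0]
E
python3 - <<'E'
from h import *
import pickle
for n in('scene','top'):
    f=grab(n);cv2.imwrite(f'pics/{n}0.png',f['frame']);pickle.dump(f,open(n+'0.pkl','wb'));print(n,f['Twc'].round(2).tolist(),f['k1'])
print(env.state())
E
```

```text
pics
scene [[-0.78, 0.4, -0.48, 1169.72], [0.62, 0.5, -0.6, 748.7], [-0.0, -0.77, -0.64, 886.3], [0.0, 0.0, 0.0, 1.0]] -0.0048371658668017415
top [[-0.0, -0.99, 0.12, 421.22], [-1.0, 0.0, -0.01, 17.83], [0.01, -0.12, -0.99, 1395.02], [0.0, 0.0, 0.0, 1.0]] -0.14435372986200937
{'time_s': 0.1, 'qpos': array([-6.99009389e+01,  1.83480948e+01,  8.96997455e+01, -5.35389226e-04,
        7.20442713e+01, -1.14569085e+00]), 'qvel': array([ 0.0402232 , -0.11178619, -0.135184  , -0.01513246, -0.05872809,
        0.0052418 ]), 'effort': array([-4.66483743e-04, -4.13334668e+01, -2.32510006e+01,  7.29159010e-02,
        4.21718310e-02, -5.71860630e-05]), 'ee_pos': array([ 208.30285671, -535.78212389,  404.00070984]), 'ee_rot': array([-89.9986672 ,   0.09210335, -68.7550815 ]), 'force': array([-0.55168105, -0.35389017,  0.12223637]), 'torque': array([-0.03179777,  0.00968391,  0.04574882]), 'gripper_width': 91.23785852539332}
```

View pics/scene0.png

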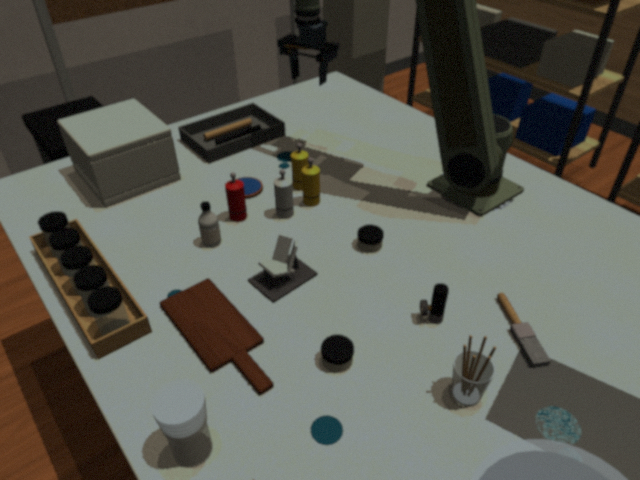

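View pics/top0.png

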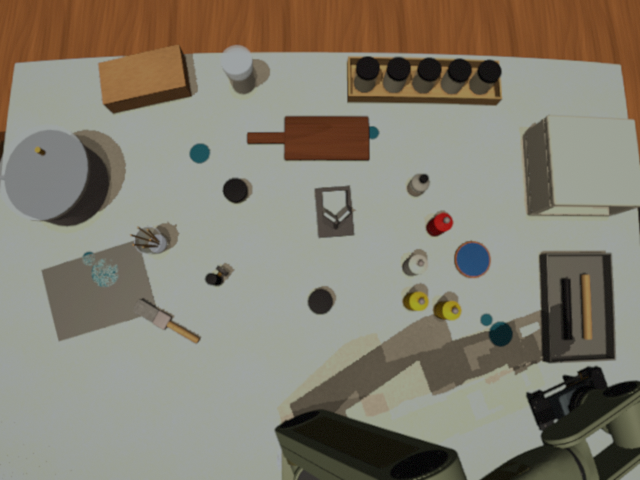

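The scene shows three kinds of canister. The white/silver one with a nipple is at scene (284,195), top (416,264). The sealer with the black cap is at scene (209,228), top (420,184). The red and yellow look-alikes are at scene (236,198), (300,170) and (311,183). The first one fits. The gauge is at top (213,279), with its dial towards (224,270). The cradle is at top (335,210). I'll confirm in one crop and measure.

```bash
python3 - <<'E'
from h import *
import pickle
s=pickle.load(open('scene0.pkl','rb'));t=pickle.load(open('top0.pkl','rb'))
def c(f,u,v,w,h): return cv2.resize(f['frame'][v:v+h,u:u+w],(400,300),interpolation=cv2.INTER_CUBIC)
im=np.vstack([np.hstack([c(s,190,140,140,105),c(s,235,220,100,75)]),np.hstack([c(s,395,275,80,60),c(t,300,175,80,60)])])
cv2.imwrite('pics/c1.png',im)
C=cloud(t);D=cloud(s)
for nm,(x,y,r) in dict(can=plane(t,[416,262],130)[0],).items() if 0 else []: pass
for nm,uv,zz in(('can',(416,264),110),('gauge',(215,278),90),('cradle',(337,210),60)):
    p=plane(t,[uv],zz)[0];print(nm,p.round(0))
    for n,A in(('top',C),('scene',D)):
        q=A.reshape(-1,3);m=(np.hypot(*(q[:,:2]-p[:2]).T)<(60 if nm!='cradle' else 110))&(q[:,2]>8)
        q=q[m]
        for lo,hi in((8,20),(20,50),(50,80),(80,105),(105,120),(120,150)):
            k=q[(q[:,2]>lo)&(q[:,2]<hi)]
            if len(k)>3: print(n,lo,hi,len(k),k.mean(0).round(1),k.min(0).round(0),k.max(0).round(0))
E
```

```text
can [ 515. -242.  110.]
top 8 20 23 [ 514.5 -231.8   12.8] [ 489. -286.    8.] [ 555. -210.   20.]
top 20 50 35 [ 507.6 -229.3   37.3] [ 490. -257.   21.] [ 537. -222.   49.]
top 50 80 39 [ 508.3 -228.9   64.2] [ 489. -249.   52.] [ 533. -222.   76.]
top 80 105 44 [ 506.7 -231.1   94.5] [ 490. -266.   80.] [ 534. -223.  105.]
top 105 120 264 [ 514.2 -247.   112.8] [ 490. -274.  105.] [ 538. -224.  120.]
top 120 150 37 [ 513.6 -247.3  140. ] [ 501. -257.  120.] [ 524. -240.  147.]
scene 8 20 66 [ 526.4 -233.7   13.9] [ 497. -260.    8.] [ 543. -222.   20.]
scene 20 50 161 [ 527.2 -233.4   35.3] [ 497. -262.   20.] [ 543. -220.   50.]
scene 50 80 166 [ 527.4 -234.1   65.3] [ 498. -268.   50.] [ 544. -222.   80.]
scene 80 105 149 [ 527.2 -234.2   92.6] [ 497. -261.   80.] [ 544. -222.  105.]
scene 105 120 158 [ 521.4 -241.7  112.5] [ 494. -271.  105.] [ 542. -223.  119.]
scene 120 150 41 [ 519.2 -246.8  136.1] [ 511. -256.  120.] [ 527. -242.  145.]
gauge [481. 271.  90.]
top 8 20 19 [473.6 267.4  11.4] [427. 223.   8.] [520. 322.  19.]
top 20 50 65 [488.1 264.1  39.5] [462. 245.  21.] 
[... 449 characters left out ...]
  60.]
top 8 20 713 [658.1 -36.8  10.5] [ 589. -140.    8.] [745.  52.  18.]
top 20 50 196 [669.5 -38.3  44.5] [620. -67.  20.] [705.  -5.  50.]
top 50 80 354 [688.9 -35.9  58.7] [624. -69.  50.] [717.  -5.  80.]
top 80 105 85 [642.8 -40.8  96. ] [626. -71.  81.] [664.  -7. 105.]
top 105 120 41 [641.8 -38.2 107.5] [631. -71. 105.] [651.  -7. 113.]
scene 8 20 697 [680.7 -25.8  10.2] [599. -90.   8.] [744.  15.  20.]
scene 20 50 357 [679.8 -32.3  38.1] [624. -70.  20.] [711.  -6.  50.]
scene 50 80 484 [681.8 -40.8  61.1] [632. -72.  50.] [721.  -5.  80.]
scene 80 105 222 [648.  -47.3  93.3] [629. -74.  80.] [664.  -7. 105.]
scene 105 120 28 [647.5 -39.5 107.3] [641. -77. 105.] [654.  -8. 110.]
```

View pics/c1.png

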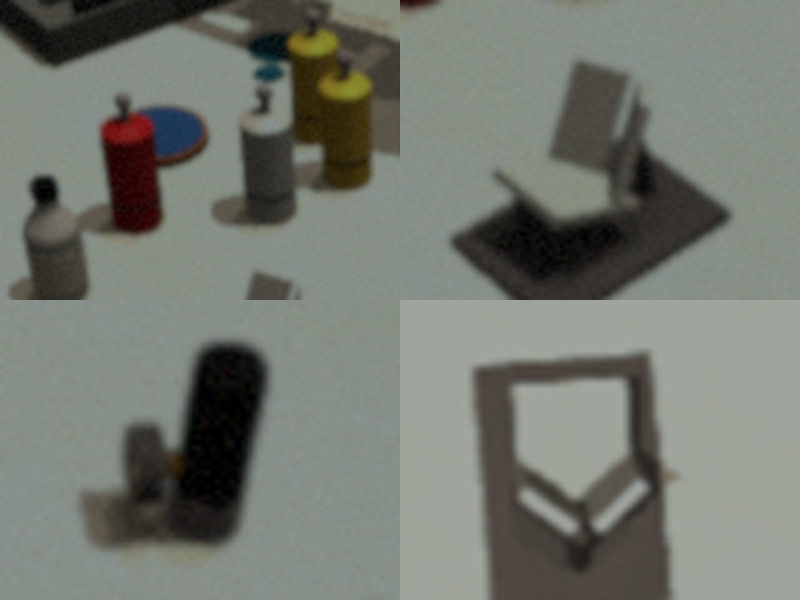

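The crop confirms it. The silver canister with the ball nipple stands among the red and yellow look-alikes, the gauge has its dial to the left in the scene view, and the cradle's V opens towards +x. Next I plan the first move, to above the canister.

```bash
cat >> h.py <<'E'
def plan(pos,down,jaw):
    """print turn/shift from the measured pose to TCP pos, fingers along down, jaw axis near jaw"""
    s=env.state();T=T_tool(s);y=np.array(down,float);y/=np.linalg.norm(y)
    x=np.array(jaw,float);x-=y*(x@y);x/=np.linalg.norm(x);G=np.c_[x,y,np.cross(x,y)]
    w=R.from_matrix(T[:3,:3].T@G).as_rotvec();d=T[:3,:3].T@(np.array(pos)-T[:3,3])
    print('turn',w.round(3),'shift',d.round(1),'rows>=',max(np.linalg.norm(d)/41.7,np.degrees(np.linalg.norm(w))/7.16).round(1),'t',s['time_s'],'F',s['force'].round(1),'pos',s['ee_pos'].round(1),'w',round(s['gripper_width'],1))
E
python3 - <<'E'
from h import *
plan([500,-247,404],[0,0,-1],[0,-1,0])
import pickle
t=pickle.load(open('top0.pkl','rb'))
g=t['frame'].max(2)[170:245,300:370];m=(g<130).astype('uint8')
c=max(cv2.findContours(m,0,2)[0],key=cv2.contourArea).reshape(-1,2)+[300,170]
p=plane(t,c.astype(float),8);r=cv2.minAreaRect(p[:,:2].astype('f4'));print(r)
E
```

```text
turn [ 0.     0.371 -0.002] shift [-1.635e+02  3.000e-01  3.765e+02] rows>= 9.8 t 0.1 F [-0.6 -0.4  0.1] pos [ 208.3 -535.8  404. ] w 91.2
((669.0191040039062, -41.166709899902344), (141.55062866210938, 105.95443725585938), 4.38279914855957)
```

Request:
carry_out([
  [[0, 0.04, 0], [-15, 0, 35], 0],
  [[0, 0.08, 0], [-31, 0, 72], 0],
  [[0, 0.12, 0], [-48, 0, 110], 0],
  [[0, 0.16, 0], [-65, 0, 150], 0],
  [[0, 0.2, 0], [-82, 0, 189], 0],
  [[0, 0.24, 0], [-99, 0, 228], 0],
  [[0, 0.28, 0], [-116, 0, 267], 0],
  [[0, 0.32, 0], [-133, 0, 306], 0],
  [[0, 0.35, 0], [-149, 0, 343], 0],
  [[0, 0.371, 0], [-163.5, 0, 376.5], 0],
])

```text
time_s: 0.93
ee_pos: [501.1, -245.2, 404.5]
ee_rot: [-90.0, 0.0, -90.1]
force: [0.1, -1.4, 0.9]
gripper_width: 91.2
```

```bash
python3 - <<'E'
from h import *
f=grab('wrist');print(np.array(f['hand_eye']).round(2).tolist(),env.state()['qpos'].round(1))
cv2.imwrite('pics/w1.png',f['frame'])
q=cloud(f).reshape(-1,3)
m=(abs(q[:,0]-515)<40)&(abs(q[:,1]+247)<40)
for lo,hi in((20,60),(60,104),(113,119),(125,150)):
    k=q[m&(q[:,2]>lo)&(q[:,2]<hi)]
    if len(k): print(lo,hi,len(k),k.mean(0).round(1),np.percentile(k,2,0).round(1),np.percentile(k,98,0).round(1))
plan([515,-247,404],[0,0,-1],[0,-1,0])
E
```

```text
[[1.0, 0.0, 0.0, -0.04], [-0.0, -0.29, 0.96, 19.23], [0.0, -0.96, -0.29, 82.69], [0.0, 0.0, 0.0, 1.0]] [-26.8  16.9  91.7   0.4  71.2  63. ]
20 60 228 [ 536.4 -248.1   41.3] [ 526.8 -269.4   21. ] [ 539.9 -227.7   59.6]
60 104 330 [ 536.5 -248.1   83.4] [ 528.4 -269.7   61.3] [ 540.2 -228.1  103.1]
113 119 1251 [ 518.7 -249.4  115.3] [ 499.3 -265.9  113.1] [ 532.3 -233.2  117.8]
125 150 411 [ 516.9 -249.3  142.8] [ 509.3 -256.4  137.2] [ 523.1 -242.5  146.2]
turn [-0.005  0.002 -0.005] shift [6.  0.3 9.6] rows>= 0.3 t 0.9833 F [ 4.8  3.4 -0.5] pos [ 505.4 -241.   404.3] w 91.3
```

View pics/w1.png

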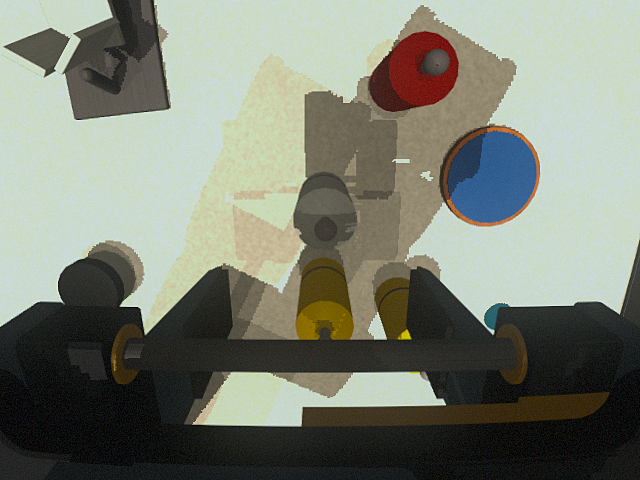

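The wrist view shows our silver canister at (325,215), with yellow at (325,310) and red at (425,65). The arm was still settling when it was taken, so I'll centre, settle and measure again.

Request:
carry_out([
  [[0, 0, 0], [2, 0, 14], 0],
  [[0, 0, 0], [2, 0, 14], 0],
  [[0, 0, 0], [2, 0, 14], 0],
  [[0, 0, 0], [2, 0, 14], 0],
])

```text
time_s: 1.32
ee_pos: [513.3, -249.5, 404.4]
ee_rot: [-90.1, 0.0, -90.1]
force: [-0.6, 1.1, -0.3]
gripper_width: 91.2
```

```bash
cat >> h.py <<'E'
from scipy.optimize import least_squares
def circ(P,r):
    o=least_squares(lambda c:np.hypot(P[:,0]-c[0],P[:,1]-c[1])-r,P.mean(0)[:2],loss='soft_l1').x
    return o,np.hypot(*(P[:,:2]-o).T).std()
E
python3 - <<'E'
from h import *
f=grab('wrist');q=cloud(f).reshape(-1,3)
m=(abs(q[:,0]-517)<40)&(abs(q[:,1]+248)<40)
k=q[m&(q[:,2]>20)&(q[:,2]<105)];print(len(k),circ(k,25))
for lo,hi in((113,119),(135,150)):
    k=q[m&(q[:,2]>lo)&(q[:,2]<hi)];print(len(k),k.mean(0).round(1),k.max(0).round(1),k.min(0).round(1))
plan([517,-248,267],[0,0,-1],[0,-1,0])
E
```

```text
785 (array([ 515.37483639, -249.42793365]), np.float64(0.1839523558278039))
1176 [ 519.1 -249.4  115.4] [ 534.7 -228.8  118.9] [ 496.9 -268.8  113. ]
398 [ 517.1 -249.5  142.8] [ 523.6 -241.8  146.9] [ 508.3 -257.3  135.6]
turn [ 0.001 -0.001 -0.   ] shift [ -1.6 137.5   4. ] rows>= 3.3 t 1.3667 F [0.6 0.3 0.4] pos [ 513.1 -249.6  404.6] w 91.5
```

Request:
carry_out([
  [[0, 0, 0], [0, 35, 2], 0],
  [[0, 0, 0], [0, 70, 2.3], 0],
  [[0, 0, 0], [0, 105, 2.3], 0],
  [[0, 0, 0], [0, 130, 2.3], 0],
  [[0, 0, 0], [0, 137.5, 2.3], 0],
  [[0, 0, 0], [0, 137.5, 2.3], 0],
  [[0, 0, 0], [0, 137.5, 2.3], 0.2],
  [[0, 0, 0], [0, 137.5, 2.3], 1],
  [[0, 0, 0], [0, 137.5, 2.3], 1],
  [[0, 0, 0], [0, 137.5, 2.3], 1],
], force=30)

```text
time_s: 2.2
ee_pos: [516.7, -249.3, 268.9]
ee_rot: [-89.8, -0.1, -90.0]
force: [-0.1, -0.3, 0.1]
gripper_width: 67.5
```

Request:
carry_out([
  [[0, 0, 0], [0, 0, 0], 1],
  [[0, 0, 0], [0, 0, 0], 1],
  [[0, 0, 0], [0, 0, 0], 1],
])

```text
time_s: 2.45
ee_pos: [516.4, -249.2, 267.7]
ee_rot: [-90.0, -0.0, -90.0]
force: [0.2, 0.4, 3.0]
gripper_width: 49.3
```

```bash
python3 - <<'E'
from h import *
plan([515.5,-249.4,267],[0,0,-1],[0,-1,0])
E
```

```text
turn [-0.001 -0.     0.001] shift [ 0.2  0.7 -0.9] rows>= 0.0 t 2.45 F [0.2 0.4 3. ] pos [ 516.4 -249.2  267.7] w 49.3
```

Request:
carry_out([
  [[0, 0, 0], [0, -20, 0], 1],
  [[0, 0, 0], [0, -60, 0], 1],
  [[0, 0, 0], [0, -100, 0], 1],
  [[0, 0, 0], [0, -140, 0], 1],
  [[0, 0, 0], [-30, -160, 5], 1],
  [[0, 0, 0], [-60, -160, 10], 1],
  [[0, 0, 0], [-95, -160, 15], 1],
  [[0, 0, 0], [-130, -160, 20], 1],
  [[0, 0, 0], [-165, -160, 25], 1],
  [[0, 0, 0], [-195, -160, 30], 1],
])

```text
time_s: 3.28
ee_pos: [546.0, -52.0, 426.5]
ee_rot: [-90.1, 0.0, -90.0]
force: [0.5, -0.7, -3.6]
gripper_width: 49.1
```

Request:
carry_out([
  [[0, 0, 0], [-10, 0, 5], 1],
  [[0, 0, 0], [-12, 0, 5], 1],
  [[0, 0, 0], [-12, 0, 5], 1],
  [[0, 0, 0], [-12, 0, 5], 1],
  [[0, 0, 0], [-12, 0, 5], 1],
])

```text
time_s: 3.7
ee_pos: [551.2, -43.4, 427.0]
ee_rot: [-90.0, -0.0, -90.1]
force: [-1.2, 0.5, -2.9]
gripper_width: 49.2
```

```bash
python3 - <<'E'
from h import *
import pickle
f=grab('wrist');s=env.state();print(s['time_s'],s['ee_pos'],s['gripper_width'],s['force']);cv2.imwrite('pics/w2.png',f['frame']);pickle.dump(f,open('w2.pkl','wb'))
E
```

```text
3.75 [551.17201564 -43.39907953 427.0865622 ] 49.27992596997966 [ 0.07176017 -0.1081432  -2.79735462]
```

View pics/w2.png

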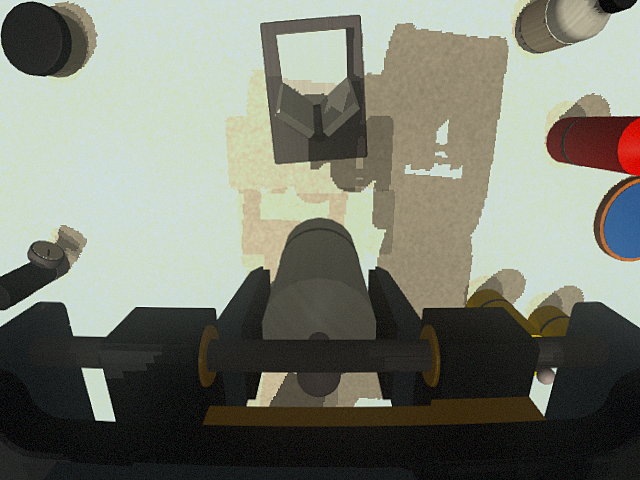

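The wrist view shows the cradle at (315,85) with plate corners at about (261,22), (360,14), (367,158) and (274,163). The canister is held between the pads. Next I fit the plate, floor and walls from depth.

```bash
python3 - <<'E'
from h import *
import pickle
f=pickle.load(open('w2.pkl','rb'));q=cloud(f).reshape(-1,3)
q=q[(abs(q[:,0]-670)<90)&(abs(q[:,1]+40)<75)]
z=q[:,2];print(np.histogram(z,np.arange(-4,120,4)))
p=q[(z>4)];r=cv2.minAreaRect(p[:,:2].astype('f4'));print('plate',r)
o=np.array([684,-40,50.]);yaw=np.radians(4.4)
for it in range(3):
    c,s=np.cos(yaw),np.sin(yaw);a=np.radians(23)
    Rt=np.array([[c,-s,0],[s,c,0],[0,0,1]])@np.array([[np.cos(a),0,-np.sin(a)],[0,1,0],[np.sin(a),0,np.cos(a)]])
    l=(q-o)@Rt
    fl=l[(abs(l[:,2])<5)&(abs(l[:,0])<40)&(abs(l[:,1])<38)]
    A=np.c_[fl[:,:2],np.ones(len(fl))];print('floor',len(fl),np.linalg.lstsq(A,fl[:,2],rcond=None)[0].round(3),np.percentile(fl,[1,99],0).round(1).tolist())
    res=[]
    for sg in(1,-1):
        n=np.array([np.cos(np.radians(40)),sg*np.sin(np.radians(40)),0])
        t=np.array([-n[1],n[0],0])
        dd=l@n;tt=l@t
        k=(l[:,2]>8)&(l[:,2]<60)&(abs(dd+25)<5)&(abs(tt)<14)
        A=np.c_[l[k]@t,l[k,2],np.ones(k.sum())];x=np.linalg.lstsq(A,dd[k],rcond=None)[0]
        print('wall',sg,k.sum(),x.round(3));res.append(x[2]+25)
    dx=(res[0]+res[1])/2/np.cos(np.radians(40));dy=(res[0]-res[1])/2/np.sin(np.radians(40))
    dz=np.median(fl[:,2]-fl[:,0]*0);o=o+Rt@[dx,dy,dz];print(o.round(1),dx,dy,dz)
    yaw=yaw
E
```

```text
(array([1778, 9861, 1224, 5544,    5,    7,    9,    7,    8,    7,   54,
        318,  633,  903, 1007, 1037,  897,  135,  129,  123,  120,  143,
        144,  137,  156,  158,  404,  385,  137,    0]), array([ -4,   0,   4,   8,  12,  16,  20,  24,  28,  32,  36,  40,  44,
        48,  52,  56,  60,  64,  68,  72,  76,  80,  84,  88,  92,  96,
       100, 104, 108, 112, 116]))
plate ((661.0217895507812, -39.99476623535156), (162.0410614013672, 149.9887237548828), 0.0006149263354018331)
floor 4261 [-0.01  -0.001  0.661] [[-27.2, -28.6, -2.3], [32.7, 30.3, 3.3]]
wall 1 597 [ 0.0000e+00 -1.0000e-03 -2.3797e+01]
wall -1 597 [ 2.300e-02 -2.000e-03 -2.484e+01]
[684.5 -39.1  50.9] 0.8892832472122514 0.8111851017101378 0.6082619354131475
floor 4268 [-0.01  -0.     0.073] [[-28.1, -29.4, -2.4], [31.8, 29.4, 3.1]]
wall 1 595 [ 0.0000e+00 -1.0000e-03 -2.4988e+01]
wall -1 599 [ 2.2000e-02 -3.0000e-03 -2.4978e+01]
[684.5 -39.2  50.9] 0.02184446784704219 -0.008027739232455608 0.005479487792785481
floor 4268 [-0.01  -0.     0.068] [[-28.1, -29.4, -2.5], [31.8, 29.5, 3.1]]
wall 1 594 [ 0.0000e+00 -1.0000e-03 -2.4999e+01]
wall -1 599 [ 2.2e-02 -3.0e-03 -2.5e+01]
[684.5 -39.2  50.9] 0.000697136544268769 0.0005860206105950834 2.749861970074985e-15
```

```bash
cat >> h.py <<'E'
yaw=np.radians(4.5);a=np.radians(23)
TO=np.array([684.5,-39.2,50.6])
TR=(R.from_euler('z',yaw)*R.from_euler('y',-a)).as_matrix()
def foot(x,y,z): return TO+TR@[x+1,y,z+267.7]   # TCP for canister foot at trough-local xyz
E
python3 - <<'E'
from h import *
print(TR.round(3))
for p in((8,0,90),(4,0,3)):
    print(foot(*p).round(1));plan(foot(*p),-TR[:,2],-TR[:,1])
E
```

```text
[[ 0.918 -0.078 -0.39 ]
 [ 0.072  0.997 -0.031]
 [ 0.391  0.     0.921]]
[553.4 -49.5 383.4]
turn [ 0.402 -0.079  0.017] shift [ 6.1 43.7  2.3] rows>= 3.3 t 3.75 F [ 0.1 -0.1 -2.8] pos [551.2 -43.4 427.1] w 49.3
[583.6 -47.1 301.7]
turn [ 0.402 -0.079  0.017] shift [  3.6 125.3  32.5] rows>= 3.3 t 3.75 F [ 0.1 -0.1 -2.8] pos [551.2 -43.4 427.1] w 49.3
```

Request:
carry_out([
  [[0.1, -0.02, 0.004], [1, 5, 1], 1],
  [[0.2, -0.04, 0.008], [3, 12, 1], 1],
  [[0.3, -0.06, 0.012], [4, 22, 2], 1],
  [[0.37, -0.073, 0.016], [5, 32, 2], 1],
  [[0.402, -0.079, 0.017], [6, 43.7, 2.3], 1],
  [[0.402, -0.079, 0.017], [6, 43.7, 2.3], 1],
  [[0.402, -0.079, 0.017], [6, 43.7, 2.3], 1],
  [[0.402, -0.079, 0.017], [6, 43.7, 2.3], 1],
])

```text
time_s: 4.42
ee_pos: [553.9, -48.7, 384.2]
ee_rot: [-67.0, 0.0, -85.5]
force: [0.1, 0.2, -3.6]
gripper_width: 49.3
```

```bash
python3 - <<'E'
from h import *
f=grab('wrist');cv2.imwrite('pics/w3.png',f['frame'])
plan(foot(4,0,3),-TR[:,2],-TR[:,1]);print(env.state()['qpos'].round(1))
# held canister in trough frame
l=(cloud(f).reshape(-1,3)-TO)@TR
k=l[(abs(l[:,0]-8)<45)&(abs(l[:,1])<24)&(l[:,2]>92)&(l[:,2]<165)];print(len(k),circ(k,25),k[:,2].min())
k1=k[k[:,2]<115];k2=k[k[:,2]>125];print(len(k1),circ(k1,25)[0],len(k2),circ(k2,25)[0])
E
```

```text
turn [-0.002  0.001 -0.001] shift [ 1.  87.7 -5.2] rows>= 2.1 t 4.4667 F [-0.   0.4 -3.2] pos [554.1 -48.5 384.4] w 49.1
[ -7.4  13.  102.    6.9  42.5  73.9]
2289 (array([54.66121658,  0.46645057]), np.float64(5.841841569796814)) 92.694131611011
475 [54.71914777  0.47657225] 1576 [54.6163092   0.26081586]
```

View pics/w3.png

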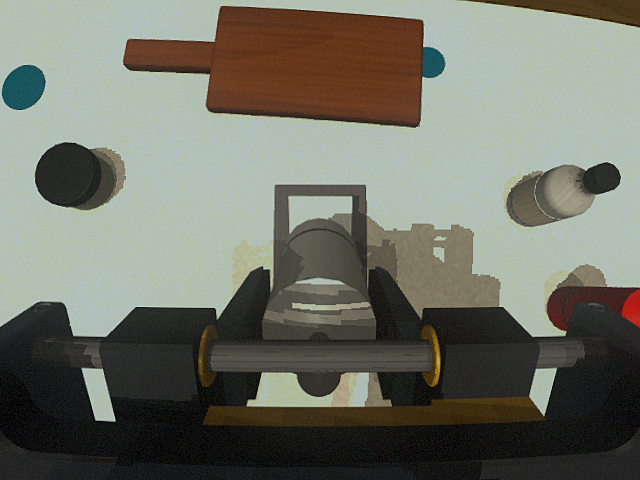

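The canister hangs tilted over the trough. Now down along the axis.

Request:
carry_out([
  [[0, 0, 0], [1, 15, 0], 1],
  [[0, 0, 0], [1, 35, -2], 1],
  [[0, 0, 0], [1, 55, -4], 1],
  [[0, 0, 0], [1, 70, -5], 1],
  [[0, 0, 0], [1, 78, -5], 1],
  [[0, 0, 0], [1, 82, -5], 1],
  [[0, 0, 0], [1, 84, -5], 1],
  [[0, 0, 0], [1, 84, -5], 1],
])

```text
time_s: 5.13
ee_pos: [582.4, -46.8, 304.9]
ee_rot: [-66.9, 0.0, -85.4]
force: [-0.2, 1.1, -3.1]
gripper_width: 49.4
```

```bash
python3 - <<'E'
from h import *
f=grab('wrist');plan(foot(0,0,0),-TR[:,2],-TR[:,1])
l=(cloud(f).reshape(-1,3)-TO)@TR
k=l[(abs(l[:,0]-4)<30)&(abs(l[:,1])<22)&(l[:,2]>8)&(l[:,2]<70)&(l[:,0]>10)]
for a_,b_ in((8,35),(35,70),(8,70)):
    kk=k[(k[:,2]>a_)&(k[:,2]<b_)];o=least_squares(lambda c:np.hypot(kk[:,0]-c[0],kk[:,1]-c[1])-25,[3,0],loss='soft_l1');print(len(kk),o.x,abs(o.fun).mean())
E
```

```text
turn [-0.002  0.001 -0.001] shift [ 0.4  6.7 -4.1] rows>= 0.2 t 5.1833 F [ 0.1 -0.  -3.8] pos [582.2 -46.8 305.2] w 49.4
567 [4.10019335 0.79312277] 0.1401025006632876
1169 [4.20133124 0.82331867] 0.16937019987602756
1736 [4.16779689 0.81324211] 0.16326323339271487
```

Request:
carry_out([
  [[0, 0, 0], [0.6, 2, -1], 1],
  [[0, 0, 0], [0.6, 4, -2], 1],
  [[0, 0, 0], [0.6, 5, -3], 1],
  [[0, 0, 0], [0.6, 6, -3], 1],
  [[0, 0, 0], [0.6, 6.7, -3], 1],
  [[0, 0, 0], [0.6, 6.7, -3], 1],
])

```text
time_s: 5.68
ee_pos: [581.8, -47.4, 296.8]
ee_rot: [-67.0, 0.0, -85.4]
force: [0.1, 0.4, -2.1]
gripper_width: 49.1
```

Request:
carry_out([
  [[0, 0, 0], [0, 0.4, 0], 1],
  [[0, 0, 0], [0, 0.8, 0], 1],
  [[0, 0, 0], [0, 0.8, 0], 1],
])

```text
time_s: 5.93
ee_pos: [582.0, -47.4, 296.8]
ee_rot: [-66.9, 0.0, -85.4]
force: [-4.4, -0.3, 2.2]
gripper_width: 49.3
```

Request:
carry_out([
  [[0, 0, 0], [0, 0, -0.6], 1],
  [[0, 0, 0], [0, 0, -1.2], 1],
  [[0, 0, 0], [0, 0, -1.2], 1],
  [[0, 0, 0], [0, 0, -1.2], 0.4],
  [[0, 0, 0], [0, 0, -1.2], 0.3],
  [[0, 0, 0], [0, 0, -1.2], 0.15],
  [[0, 0, 0], [0, 0, -1.2], 0],
  [[0, 0, 0], [0, 0, -1.2], 0],
  [[0, 0, 0], [0, 0, -1.2], 0],
])

```text
time_s: 6.68
ee_pos: [581.1, -47.5, 295.6]
ee_rot: [-67.0, 0.0, -85.4]
force: [0.1, 0.2, -0.7]
gripper_width: 85.3
```

```bash
cat > fit.py <<'E'
from h import *
f=grab('wrist')
l=(cloud(f).reshape(-1,3)-TO)@TR
k=l[(l[:,0]>8)&(l[:,0]<35)&(abs(l[:,1])<22)&(l[:,2]>8)&(l[:,2]<105)]
for a_,b_ in((8,35),(35,70),(70,105),(8,105)):
    kk=k[(k[:,2]>a_)&(k[:,2]<b_)]
    if len(kk)>20:
        o=least_squares(lambda c:np.hypot(kk[:,0]-c[0],kk[:,1]-c[1])-25,[0,0],loss='soft_l1');print(len(kk),o.x,abs(o.fun).mean())
b=l[(np.hypot(l[:,0],l[:,1])<15)&(l[:,2]>112)&(l[:,2]<119)];print('flat',len(b),np.median(b,0))
b=l[(np.hypot(l[:,0],l[:,1])<15)&(l[:,2]>132)&(l[:,2]<150)];print('ball',len(b),b.mean(0) if len(b) else '',np.percentile(b[:,2],99) if len(b) else '')
if len(b)>20:
    o=least_squares(lambda c:np.linalg.norm(b-c,axis=1)-8,[0,0,137],loss='soft_l1');print(o.x,abs(o.fun).mean())
E
python3 - <<'E'
exec(open('fit.py').read())
plan(foot(0,0,75),-TR[:,2],-TR[:,1])
E
```

```text
671 [0.16265741 0.34687422] 0.1711458359213274
1340 [-0.08607475  0.30599252] 0.16155374690643184
2270 [-0.27422022  0.27453968] 0.17747197062378017
4281 [-0.1468188   0.29519453] 0.20286114985614148
flat 1910 [7.11794428e+00 1.00919213e-01 1.16057328e+02]
ball 891 [6.63753254e-01 1.08819329e-01 1.43638858e+02] 145.94966636254338
[ -0.14131376   0.14319776 137.3231833 ] 0.35712829398223356
turn [-0.001  0.001 -0.001] shift [ -0.2 -76.6   0.8] rows>= 1.8 t 6.7333 F [-0.2 -0.4  0.2] pos [581.1 -47.5 295.7] w 89.0
```

The canister is seated: the fits show it within 0.4 mm of the trough axis, with the ball at height 137.3 mm. Now I retreat along the axis and go to the gauge.

Request:
carry_out([
  [[0, 0, 0], [0, -10, 0.3], 0],
  [[0, 0, 0], [0, -30, 0.5], 0],
  [[0, 0, 0], [0, -60, 0.8], 0],
  [[0, 0, 0], [0, -95, 0.8], 0],
  [[0, 0, 0], [0, -120, 0.8], 0],
  [[0, 0, 0], [0, -120, 0.8], 0],
])

```text
time_s: 7.23
ee_pos: [534.4, -51.4, 413.1]
ee_rot: [-66.3, -0.1, -85.4]
force: [0.0, -0.6, -0.6]
gripper_width: 90.7
```

```bash
python3 - <<'E'
exec(open('fit.py').read())
c,s=np.cos(np.radians(-18)),np.sin(np.radians(-18))
plan([500,120,420],[0,0,-1],[c,s,0])
E
```

```text
196 [0.41515599 0.42795007] 0.14635288079276546
347 [0.15862266 0.41643695] 0.13743358371387565
468 [-0.05372332  0.39019842] 0.14034704609707735
1011 [0.10913056 0.405629  ] 0.18649777528685882
flat 800 [  4.72449901  -0.75101314 115.99788934]
ball 423 [  1.76359995   0.44262316 142.33534501] 145.92194160768773
[-1.25711889e-01  3.65658029e-01  1.37242235e+02] 0.32931834599792303
turn [-0.361 -1.159  0.242] shift [-173.6  -17.2  -15.2] rows>= 9.9 t 7.2833 F [-0.3  0.3 -0.3] pos [534.5 -51.4 410.4] w 91.2
```

Request:
carry_out([
  [[-0.036, -0.116, 0.024], [-15, -2, -2], 0],
  [[-0.072, -0.232, 0.048], [-33, -4, -3], 0],
  [[-0.108, -0.348, 0.072], [-50, -5, -5], 0],
  [[-0.144, -0.464, 0.096], [-68, -7, -6], 0],
  [[-0.18, -0.58, 0.12], [-86, -9, -8], 0],
  [[-0.216, -0.695, 0.145], [-104, -10, -9], 0],
  [[-0.252, -0.811, 0.169], [-121, -12, -11], 0],
  [[-0.289, -0.927, 0.194], [-139, -14, -12], 0],
  [[-0.325, -1.043, 0.218], [-156, -15, -14], 0],
  [[-0.361, -1.159, 0.242], [-173.6, -17, -15], 0],
])

```text
time_s: 8.12
ee_pos: [500.4, 120.9, 415.1]
ee_rot: [-90.3, 0.7, -17.7]
force: [0.8, 0.3, 0.2]
gripper_width: 91.1
```

```bash
python3 - <<'E'
from h import *
c,s=np.cos(np.radians(50)),np.sin(np.radians(50))
plan([485,275,400],[0,0,-1],[c,s,0])
E
```

```text
turn [-0.003 -1.181 -0.013] shift [-61.3  15.2 142.2] rows>= 9.5 t 8.1167 F [0.8 0.3 0.2] pos [500.4 120.9 415.1] w 91.1
```

Request:
carry_out([
  [[0, -0.118, 0], [-5, 2, 13], 0],
  [[0, -0.236, 0], [-12, 3, 28], 0],
  [[0, -0.354, 0], [-18, 5, 43], 0],
  [[0, -0.472, 0], [-24, 6, 57], 0],
  [[0, -0.59, 0], [-30, 8, 71], 0],
  [[0, -0.709, 0], [-37, 9, 85], 0],
  [[0, -0.827, 0], [-43, 11, 99], 0],
  [[0, -0.945, 0], [-49, 12, 114], 0],
  [[0, -1.063, 0], [-55, 14, 128], 0],
  [[0, -1.181, -0.01], [-61, 15, 142], 0],
])

```text
time_s: 8.95
ee_pos: [486.3, 274.9, 400.1]
ee_rot: [-89.9, -0.1, 50.0]
force: [-0.3, 0.1, 0.7]
gripper_width: 91.1
```

Request:
carry_out([
  [[0, 0, 0], [0, 0, 0], 0],
  [[0, 0, 0], [0, 0, 0], 0],
  [[0, 0, 0], [0, 0, 0], 0],
])

```text
time_s: 9.2
ee_pos: [486.4, 273.6, 401.0]
ee_rot: [-89.9, -0.1, 49.5]
force: [0.5, 0.3, -0.9]
gripper_width: 91.0
```

```bash
python3 - <<'E'
from h import *
import pickle
f=grab('wrist');cv2.imwrite('pics/w4.png',f['frame']);pickle.dump(f,open('w4.pkl','wb'))
q=cloud(f).reshape(-1,3);q=q[(np.hypot(q[:,0]-480,q[:,1]-280)<60)&(q[:,2]>5)&(q[:,2]<105)]
t=q[q[:,2]>93];print('top',len(t),t.mean(0),cv2.minEnclosingCircle(t[:,:2].astype('f4')))
k=q[(q[:,2]>62)&(q[:,2]<90)];o=least_squares(lambda c:np.hypot(*(k[:,:2]-c).T)-16,t.mean(0)[:2],loss='soft_l1');print('grip',len(k),o.x,abs(o.fun).mean())
d=q[(q[:,2]>22)&(q[:,2]<56)&(np.hypot(*(q[:,:2]-o.x).T)>20)];e=d[:,:2].mean(0)-o.x;print('dial',len(d),d.mean(0),d.max(0),d.min(0),np.degrees(np.arctan2(e[1],e[0])),np.linalg.norm(e))
plan([o.x[0],o.x[1],252],[0,0,-1],[-e[1],e[0],0])
E
```

```text
top 1179 [478.22658436 279.91635724  97.52750911] ((478.900390625, 279.4626770019531), 15.950971603393555)
grip 240 [478.99733985 279.3137402 ] 0.17158470739659723
dial 335 [504.24080407 261.5845061   50.8916183 ] [517.26930147 279.01293856  55.94524538] [487.99992007 243.90035203  35.29227705] -35.08150656082734 30.84733744982123
turn [-0.002 -0.094  0.002] shift [ -0.7 149.3   9.3] rows>= 3.6 t 9.25 F [-0.1  0.5  0.6] pos [486.5 273.4 401.2] w 91.3
```

View pics/w4.png

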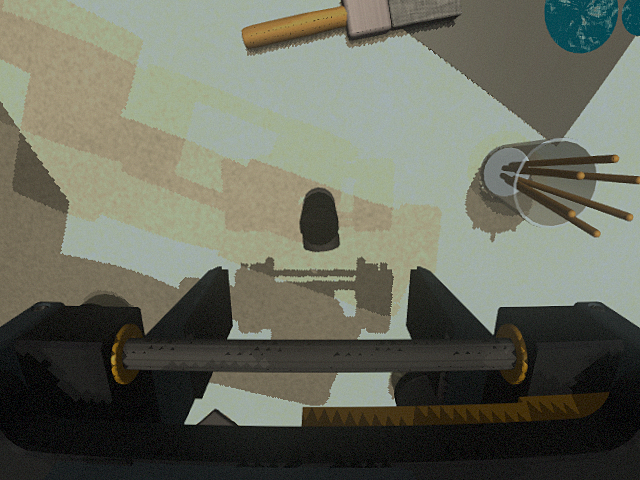

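```bash
python3 - <<'E'
from h import *
import pickle
c=np.array([479,279.3])
for n in('w4','top0','scene0'):
    f=pickle.load(open(n+'.pkl','rb'))
    q=cloud(f).reshape(-1,3);q=q[(q[:,2]>20)&(q[:,2]<57)];r=np.hypot(*(q[:,:2]-c).T);d=q[(r>22)&(r<44)]
    print(n,len(d),cv2.minAreaRect(d[:,:2].astype('f4')),np.degrees(np.arctan2(*(np.median(d,0)[:2]-c)[::-1])))
    print(np.histogram(np.degrees(np.arctan2(d[:,1]-c[1],d[:,0]-c[0])),np.arange(-90,30,10)))
E
```

```text
w4 339 ((503.4596862792969, 261.2010192871094), (35.6948127746582, 13.019447326660156), 54.24794006347656) -34.187015868375816
(array([ 0,  4, 42, 51, 45, 46, 51, 62, 38,  0,  0]), array([-90, -80, -70, -60, -50, -40, -30, -20, -10,   0,  10,  20]))
top0 65 ((503.05230712890625, 262.1132507324219), (35.520198822021484, 13.409841537475586), 55.472389221191406) -42.14755372609798
(array([ 0,  2, 10, 12,  9, 10,  9,  9,  4,  0,  0]), array([-90, -80, -70, -60, -50, -40, -30, -20, -10,   0,  10,  20]))
scene0 130 ((504.48699951171875, 263.44140625), (37.08064270019531, 17.73868179321289), 53.316688537597656) -20.384974976680038
(array([ 0,  0,  0,  6, 14, 21, 24, 35, 30,  0,  0]), array([-90, -80, -70, -60, -50, -40, -30, -20, -10,   0,  10,  20]))
```

The gauge axis is at (479,279.3) and the dial points to -35.5°, agreed by all three cameras. I'll grasp 80 mm above the mouth.

Request:
carry_out([
  [[0, -0.045, 0], [0, 30, 5], 0],
  [[0, -0.09, 0], [-0.7, 65, 9], 0],
  [[0, -0.09, 0], [-0.7, 100, 9.3], 0],
  [[0, -0.09, 0], [-0.7, 130, 9.3], 0],
  [[0, -0.09, 0], [-0.7, 145, 9.3], 0],
  [[0, -0.09, 0], [-0.7, 149, 9.3], 0],
  [[0, -0.09, 0], [-0.7, 149, 9.3], 0],
  [[0, -0.09, 0], [-0.7, 149, 9.3], 0.3],
  [[0, -0.09, 0], [-0.7, 149, 9.3], 1],
  [[0, -0.09, 0], [-0.7, 149, 9.3], 1],
], force=45)

```text
time_s: 10.08
ee_pos: [479.6, 280.2, 254.3]
ee_rot: [-90.0, -0.4, 54.8]
force: [-0.7, 0.1, 0.1]
gripper_width: 73.8
```

Request:
carry_out([
  [[0, 0, 0], [0, 0, 0], 1],
  [[0, 0, 0], [0, 0, 0], 1],
  [[0, 0, 0], [0, 0, 0], 1],
  [[0, 0, 0], [0, 0, 0], 1],
])

```text
time_s: 10.42
ee_pos: [479.0, 280.1, 252.9]
ee_rot: [-89.9, -0.2, 54.8]
force: [0.3, 0.8, 0.2]
gripper_width: 47.6
```

```bash
python3 - <<'E'
from h import *
s=env.state();print(s['ee_pos'],s['ee_rot'],s['force'],s['gripper_width'],s['qpos'].round(1))
E
```

```text
[479.02194367 280.14950677 252.92597117] [-89.93397142  -0.2259228   54.82251806] [0.26912221 0.76252621 0.24792125] 47.59744024496748 [ 29.1  24.5 104.3   0.2  51.  -25.9]
```

Request:
carry_out([
  [[0, 0, 0], [0, 0, 0], 1],
  [[0, 0, 0], [0, 0, 0], 1],
  [[0, 0, 0], [0, 0, 0], 1],
  [[0, 0, 0], [0, 0, 0], 1],
  [[0, 0, 0], [0, 0, 0], 1],
  [[0, 0, 0], [0, 0, 0], 1],
])

```text
time_s: 10.92
ee_pos: [479.0, 280.1, 252.7]
ee_rot: [-89.9, -0.2, 54.8]
force: [0.1, 0.3, 0.1]
gripper_width: 31.2
```

```bash
python3 - <<'E'
from h import *
T=T_tool(env.state());m=np.linalg.inv(T)@np.array([479,279.3,0,1]);print('mouth in tool',m,env.state()['gripper_width'])
# target: gauge home at ball, gauge axis along TR z
B=TO+TR@[-0.2,0.25,137.2]
for ang in(0,20,40,54):
    j=R.from_rotvec(TR[:,2]*0).as_matrix()@np.array([np.cos(np.radians(ang)),np.sin(np.radians(ang)),0])
    print(ang); plan(B+TR[:,2]*(252.9-13.5+90),-TR[:,2],j)
E
```

```text
mouth in tool [ -1.55183702 252.64819008  -0.78554503   1.        ] 31.19703898546954
0
turn [-0.164  0.95  -0.382] shift [-258.2 -228.6 -211. ] rows>= 9.7 t 10.9167 F [0.1 0.3 0.1] pos [479.  280.1 252.7] w 31.2
20
turn [-0.227  0.577 -0.336] shift [-258.2 -228.6 -211. ] rows>= 9.7 t 10.9167 F [0.1 0.3 0.1] pos [479.  280.1 252.7] w 31.2
40
turn [-0.281  0.215 -0.286] shift [-258.2 -228.6 -211. ] rows>= 9.7 t 10.9167 F [0.1 0.3 0.1] pos [479.  280.1 252.7] w 31.2
54
turn [-0.314 -0.027 -0.249] shift [-258.2 -228.6 -211. ] rows>= 9.7 t 10.9167 F [0.1 0.3 0.1] pos [479.  280.1 252.7] w 31.2
```

Request:
carry_out([
  [[0, 0, 0], [0, -15, 0], 1],
  [[0, 0, 0], [0, -45, 0], 1],
  [[0, 0, 0], [0, -80, 0], 1],
  [[0, 0, 0], [0, -120, 0], 1],
  [[0, 0, 0], [0, -155, 0], 1],
  [[0, 0, 0], [-25, -180, -20], 1],
  [[0, 0, 0], [-51, -195, -42], 1],
  [[0, 0, 0], [-76, -205, -63], 1],
  [[0, 0, 0], [-102, -210, -84], 1],
  [[0, 0, 0], [-120, -210, -100], 1],
])

```text
time_s: 11.75
ee_pos: [491.1, 121.5, 463.2]
ee_rot: [-90.0, -0.2, 54.8]
force: [0.9, -0.2, -3.1]
gripper_width: 30.7
```

```bash
cat >> h.py <<'E'
B=TO+TR@[-0.2,0.25,137.2]
def home(x,y,z,mx=0,my=252.7,mz=0,ang=54):
    """TCP for gauge_home at trough-local offset from ball; mouth at tool (mx,my,mz)"""
    yv=-TR[:,2];x_=np.array([np.cos(np.radians(ang)),np.sin(np.radians(ang)),0]);j=x_-yv*(x_@yv);j/=np.linalg.norm(j)
    G=np.c_[j,yv,np.cross(j,yv)]
    return B+TR@[x,y,z]-G@[mx,my-13.5,mz],yv,j
E
python3 - <<'E'
from h import *
plan(*home(0,0,90))
E
```

```text
turn [-0.312 -0.027 -0.248] shift [-136.   -17.1 -110.2] rows>= 4.2 t 11.75 F [ 0.9 -0.2 -3.1] pos [491.1 121.5 463.2] w 30.7
```

Request:
carry_out([
  [[-0.05, -0.004, -0.04], [-22, -3, -18], 1],
  [[-0.1, -0.008, -0.08], [-45, -6, -37], 1],
  [[-0.15, -0.013, -0.12], [-68, -9, -55], 1],
  [[-0.2, -0.017, -0.16], [-90, -12, -74], 1],
  [[-0.25, -0.022, -0.2], [-112, -15, -92], 1],
  [[-0.29, -0.025, -0.23], [-128, -17, -104], 1],
  [[-0.312, -0.027, -0.248], [-136, -17, -110], 1],
  [[-0.312, -0.027, -0.248], [-136, -17, -110], 1],
  [[-0.312, -0.027, -0.248], [-136, -17, -110], 1],
])

```text
time_s: 12.5
ee_pos: [502.5, -51.2, 477.7]
ee_rot: [-108.2, -13.9, 58.5]
force: [0.3, 0.0, -2.5]
gripper_width: 31.2
```

```bash
python3 - <<'E'
from h import *
import pickle
f=grab('wrist');cv2.imwrite('pics/w5.png',f['frame']);pickle.dump(f,open('w5.pkl','wb'))
plan(*home(0,0,30));s=env.state();print(s['qpos'].round(1),s['ee_rot'])
C=cloud(f);l=(C-B)@TR
# gauge points in tool frame
T=np.linalg.inv(T_tool(s));g=C.reshape(-1,3)@T[:3,:3].T+T[:3,3]
k=g[(abs(g[:,0])<14.5)&(abs(g[:,2])<19)&(g[:,1]>190)&(g[:,1]<256)]
for a_,b_ in((192,208),(208,228),(230,244),(244,256)):
    kk=k[(k[:,1]>a_)&(k[:,1]<b_)]
    if len(kk)>20:
        r=16 if b_<=228 else 16.5
        o=least_squares(lambda c:np.hypot(kk[:,0]-c[0],kk[:,2]-c[1])-r,[0,-1],loss='soft_l1');print(a_,len(kk),o.x,abs(o.fun).mean(),kk[:,1].max())
b=l.reshape(-1,3);b=b[(np.linalg.norm(b,axis=1)<10)];print('ball',len(b))
if len(b)>20: print(least_squares(lambda c:np.linalg.norm(b-c,axis=1)-8,[0,0,0],loss='soft_l1').x)
E
```

```text
turn [-0.004 -0.    -0.002] shift [-1.6 58.  -2.3] rows>= 1.4 t 12.55 F [-0.1 -0.3 -2.4] pos [502.7 -50.7 477.8] w 31.4
[ -8.5   4.8  98.2   6.2  54.9 -67.4] [-108.19739006  -13.88701415   58.55655102]
192 514 [-1.43093377 -1.28143974] 0.18547991111837592 207.97650116139766
208 580 [-1.58155883 -1.22725916] 0.18919519724109518 227.99762229662787
230 299 [-1.71596448 -1.16052626] 0.16859279194703766 243.9929123651307
244 138 [-1.78274196 -1.17642687] 0.1677129213142817 252.39321290318233
ball 212
[-0.45305966 -0.19327949  0.12158947]
```

View pics/w5.png

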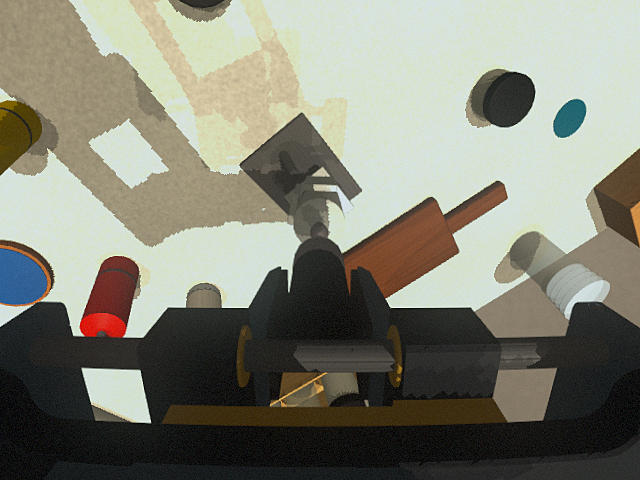

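The wrist view shows the gauge held over the nipple, ball at about (320,230). The gauge axis and ball come from the same image, so camera bias cancels. Closing to 25 mm above home.

```bash
python3 - <<'E'
from h import *
plan(*home(-0.45,-0.2,25,-1.72,252.5,-1.16))
E
```

```text
turn [-0.004 -0.    -0.002] shift [-0.3 63.2 -0.9] rows>= 1.5 t 12.55 F [-0.1 -0.3 -2.4] pos [502.7 -50.7 477.8] w 31.4
```

Request:
carry_out([
  [[-0.002, 0, 0], [0, 15, -0.5], 1],
  [[-0.004, 0, -0.002], [-0.3, 35, -0.9], 1],
  [[-0.004, 0, -0.002], [-0.3, 52, -0.9], 1],
  [[-0.004, 0, -0.002], [-0.3, 60, -0.9], 1],
  [[-0.004, 0, -0.002], [-0.3, 63, -0.9], 1],
  [[-0.004, 0, -0.002], [-0.3, 63, -0.9], 1],
  [[-0.004, 0, -0.002], [-0.3, 63, -0.9], 1],
])

```text
time_s: 13.13
ee_pos: [528.2, -49.3, 421.3]
ee_rot: [-108.6, -14.1, 58.7]
force: [0.4, -0.2, -1.5]
gripper_width: 31.3
```

```bash
cat > rel.py <<'E'
from h import *
f=grab('wrist');s=env.state();C=cloud(f).reshape(-1,3)
T=np.linalg.inv(T_tool(s));g=C@T[:3,:3].T+T[:3,3]
k=g[(abs(g[:,0])<16)&(abs(g[:,2])<19)&(g[:,1]>192)&(g[:,1]<251)]
r=np.where(k[:,1]<228,16,16.5)
o=least_squares(lambda c:np.hypot(k[:,0]-c[0]-c[2]*(k[:,1]-239),k[:,2]-c[1]-c[3]*(k[:,1]-239))-r,[-1.7,-1.2,0,0],loss='soft_l1').x
Bt=T[:3,:3]@B+T[:3,3];ax=T[:3,:3]@TR[:,2]
print('gauge x,z at home, slopes',o.round(3),'canister slopes nominal',(ax[[0,2]]/ax[1]).round(3))
# canister body axis in tool frame: fit radius 25 along nominal axis
l=(C-TO)@TR;c=l[(l[:,0]**2+l[:,1]**2<32**2)&(l[:,2]>72)&(l[:,2]<106)]
if len(c)>50:
    n0=c.mean(0)[:2]*0
    q=least_squares(lambda p:np.hypot(c[:,0]-p[0],c[:,1]-p[1])-25,n0,loss='soft_l1');print('can',len(c),q.x,abs(q.fun).mean())
b=(C-B)@TR;b=b[np.linalg.norm(b,axis=1)<10];print('ball',len(b))
if len(b)>20:
    e=least_squares(lambda c:np.linalg.norm(b-c,axis=1)-8,[0,0,0],loss='soft_l1').x;print(e)
    print('ball in tool',T[:3,:3]@(B+TR@e)+T[:3,3])
E
python3 rel.py
```

```text
gauge x,z at home, slopes [-0.892 -0.793 -0.007  0.003] canister slopes nominal [-0.002  0.004]
can 414 [-0.25932913  0.01333538] 0.14486682485548863
ball 0
```

```bash
cat >> rel.py <<'E'
p=T[:3,:3]@(TO+TR@[-0.6,0.05,137.2])+T[:3,3];print('shift needed',p-[o[0],239,o[1]],s['force'],s['ee_pos'])
E
python3 rel.py
```

```text
gauge x,z at home, slopes [-0.832 -1.02  -0.007  0.003] canister slopes nominal [-0.002  0.004]
can 409 [-0.28851114 -0.03550602] 0.13269741382383224
ball 0
shift needed [-2.03366149 26.7526025   1.95042925] [ 1.40491334  0.36256782 -2.34643784] [528.00664802 -49.59957229 421.79083553]
```

```bash
cat > rel.py <<'E'
from h import *
import sys
out=[]
for i in range(3):
    f=grab('wrist');s=env.state();C=cloud(f).reshape(-1,3)
    T=np.linalg.inv(T_tool(s));g=C@T[:3,:3].T+T[:3,3]
    def line(k,r,y0,x0):
        return least_squares(lambda c:np.hypot(k[:,0]-c[0]-c[2]*(k[:,1]-y0),k[:,2]-c[1]-c[3]*(k[:,1]-y0))-r,x0,loss='soft_l1').x
    k=g[(abs(g[:,0]+1.2)<13)&(abs(g[:,2])<19)&(g[:,1]>192)&(g[:,1]<251)]
    o=line(k,np.where(k[:,1]<228,16,16.5),239,[-1.5,-1.2,0,0])
    l=(C-TO)@TR;m=(np.hypot(l[:,0],l[:,1])<29)&(np.hypot(l[:,0],l[:,1])>21)&(l[:,2]>10)&(l[:,2]<106)&(l[:,0]+abs(l[:,1])*.3>-8)
    p=T[:3,:3]@(TO+TR@[-0.6,0.05,137.2])+T[:3,3]
    c=line(g[m],25,p[1],[p[0],p[2],0,0])
    out.append([*o,*c,p[0],p[1],p[2],m.sum()])
out=np.array(out);print(out.round(3));M=out.mean(0)
print('shift to home: by axis fit',(M[4:6]-M[:2]).round(2),'by pose',(M[[8,10]]-M[:2]).round(2),'axial',M[9]-239,'slope diff',(M[6:8]-M[2:4]).round(4),s['force'].round(1),s['time_s'],s['ee_pos'])
E
python3 rel.py
```

```text
[[-7.89000e-01 -1.15100e+00 -5.00000e-03  3.00000e-03 -2.93700e+00
   6.59000e-01 -4.00000e-03  9.00000e-03 -2.74100e+00  2.65745e+02
   8.92000e-01  2.44000e+02]
 [-7.86000e-01 -1.16100e+00 -6.00000e-03  4.00000e-03 -2.97100e+00
   8.37000e-01 -0.00000e+00  5.00000e-03 -2.61300e+00  2.65676e+02
   8.20000e-01  2.44000e+02]
 [-7.95000e-01 -1.18200e+00 -6.00000e-03  3.00000e-03 -2.61800e+00
   4.63000e-01 -4.00000e-03  1.00000e-02 -2.48800e+00  2.65542e+02
   7.30000e-01  2.39000e+02]]
shift to home: by axis fit [-2.05  1.82] by pose [-1.82  1.98] axial 26.65441342083733 slope diff [0.0031 0.0053] [-0.4 -0.1 -2. ] 13.3833 [527.85526499 -49.77353443 421.48985262]
```

Request:
carry_out([
  [[0, 0, 0], [-1, 0, 1], 1],
  [[0, 0, 0], [-2, 1, 1.9], 1],
  [[0, 0, 0], [-2, 3, 1.9], 1],
  [[0, 0, 0], [-2, 4, 1.9], 1],
  [[0, 0, 0], [-2, 4, 1.9], 1],
  [[0, 0, 0], [-2, 4, 1.9], 1],
])

```text
time_s: 13.88
ee_pos: [527.1, -50.2, 415.7]
ee_rot: [-108.6, -14.0, 58.6]
force: [0.6, 0.1, -2.3]
gripper_width: 31.4
```

```bash
python3 rel.py; python3 - <<'E'
from h import *
f=grab('scene');im=f['frame'];cv2.imwrite('pics/s2.png',cv2.resize(im[130:290,215:385],(680,640))[:600])
E
```

```text
[[-9.96000e-01 -9.62000e-01 -6.00000e-03  4.00000e-03 -4.78000e-01
  -1.79200e+00 -1.00000e-03  6.00000e-03 -1.91000e-01  2.60675e+02
  -1.65200e+00  2.48000e+02]
 [-9.36000e-01 -1.08100e+00 -7.00000e-03  4.00000e-03 -6.03000e-01
  -1.68800e+00  0.00000e+00  5.00000e-03 -1.92000e-01  2.60698e+02
  -1.63800e+00  2.46000e+02]
 [-1.03500e+00 -1.09900e+00 -8.00000e-03  4.00000e-03 -5.15000e-01
  -1.95300e+00 -4.00000e-03  1.10000e-02 -2.68000e-01  2.60734e+02
  -1.64400e+00  2.44000e+02]]
shift to home: by axis fit [ 0.46 -0.76] by pose [ 0.77 -0.6 ] axial 21.702004915824602 slope diff [0.0053 0.0033] [-0.8  0.1 -2.7] 14.0333 [527.13139408 -50.20221371 415.93464972]
```

View pics/s2.png

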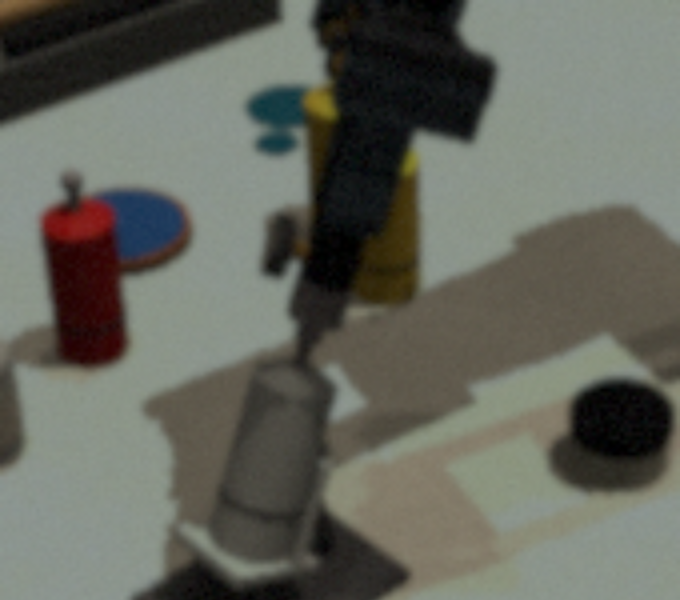

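The scene crop shows the coupler at (315,305), just above the nipple and in line with the canister axis. Now pressing on slowly.

Request:
carry_out([
  [[0, 0, 0], [0.3, 2, -0.3], 1],
  [[0, 0, 0], [0.5, 4, -0.6], 1],
  [[0, 0, 0], [0.5, 6, -0.6], 1],
  [[0, 0, 0], [0.5, 8, -0.6], 1],
  [[0, 0, 0], [0.5, 10, -0.6], 1],
  [[0, 0, 0], [0.5, 12, -0.6], 1],
  [[0, 0, 0], [0.5, 13, -0.6], 1],
  [[0, 0, 0], [0.5, 13, -0.6], 1],
])

```text
time_s: 14.75
ee_pos: [533.1, -49.8, 405.4]
ee_rot: [-108.7, -14.1, 58.7]
force: [-2.1, -0.6, 2.9]
gripper_width: 31.1
```

Request:
carry_out([
  [[0, 0, 0], [0, 1, 0], 1],
  [[0, 0, 0], [0, 2, 0], 1],
  [[0, 0, 0], [0, 3, 0], 1],
  [[0, 0, 0], [0, 3, 0], 1],
])

```text
time_s: 15.08
ee_pos: [534.0, -49.7, 400.3]
ee_rot: [-108.5, -14.0, 58.6]
force: [1.3, -0.4, -4.4]
gripper_width: 31.1
```

Request:
carry_out([
  [[0, 0, 0], [0, 1, 0], 1],
  [[0, 0, 0], [0, 2, 0], 1],
  [[0, 0, 0], [0, 2, 0], 1],
])

```text
time_s: 15.33
ee_pos: [534.7, -49.5, 398.4]
ee_rot: [-108.5, -14.0, 58.6]
force: [1.0, -0.1, -5.8]
gripper_width: 31.3
```

Request:
carry_out([
  [[0, 0, 0], [0, 1, 0], 1],
  [[0, 0, 0], [0, 2, 0], 1],
  [[0, 0, 0], [0, 2, 0], 1],
])

```text
time_s: 15.58
ee_pos: [535.5, -49.5, 397.1]
ee_rot: [-108.5, -14.0, 58.6]
force: [2.5, 1.0, -7.0]
gripper_width: 31.6
```

Request:
carry_out([
  [[0, 0, 0], [0, 1, 0], 1],
  [[0, 0, 0], [0, 2, 0], 1],
  [[0, 0, 0], [0, 2, 0], 1],
])

```text
time_s: 15.83
ee_pos: [536.5, -49.5, 396.2]
ee_rot: [-108.6, -14.1, 58.7]
force: [1.2, 0.7, -3.6]
gripper_width: 31.7
```

```bash
python3 rel.py
```

```text
[[-8.66000e-01 -1.14300e+00 -5.00000e-03  3.00000e-03 -1.23200e+00
  -1.01300e+00 -0.00000e+00  6.00000e-03 -8.43000e-01  2.38905e+02
  -8.41000e-01  2.97000e+02]
 [-9.33000e-01 -1.11500e+00 -7.00000e-03  2.00000e-03 -1.20600e+00
  -1.02900e+00 -2.00000e-03  7.00000e-03 -8.60000e-01  2.38946e+02
  -8.29000e-01  2.97000e+02]
 [-9.10000e-01 -1.17500e+00 -6.00000e-03  3.00000e-03 -1.15800e+00
  -1.16300e+00 -1.00000e-03  7.00000e-03 -8.52000e-01  2.38945e+02
  -8.84000e-01  3.03000e+02]]
shift to home: by axis fit [-0.3   0.08] by pose [0.05 0.29] axial -0.06801874993178103 slope diff [0.0051 0.004 ] [ 1.9  0.  -4.1] 15.9833 [536.43818661 -49.45769079 396.22988127]
```

It's home: the axial gap is -0.07 mm, and the force turned from a push to a pull as it snapped in. Now I press the nipple in about 4 mm.

Request:
carry_out([
  [[0, 0, 0], [0, 0.7, 0], 1],
  [[0, 0, 0], [0, 1.4, 0], 1],
  [[0, 0, 0], [0, 2, 0], 1],
  [[0, 0, 0], [0, 2, 0], 1],
], force=58)

```text
time_s: 16.32
ee_pos: [537.2, -49.4, 395.3]
ee_rot: [-108.7, -14.1, 58.7]
force: [-3.0, 0.6, 4.4]
gripper_width: 31.2
```

Request:
carry_out([
  [[0, 0, 0], [0, 0.7, 0], 1],
  [[0, 0, 0], [0, 1.4, 0], 1],
  [[0, 0, 0], [0, 2, 0], 1],
  [[0, 0, 0], [0, 2, 0], 1],
])

```text
time_s: 16.65
ee_pos: [538.0, -49.3, 393.3]
ee_rot: [-108.7, -14.1, 58.7]
force: [-4.8, 1.3, 5.3]
gripper_width: 31.3
```

```bash
python3 rel.py
```

```text
[[-9.15000e-01 -1.03400e+00 -7.00000e-03  4.00000e-03 -1.33400e+00
  -8.60000e-01 -4.00000e-03  1.10000e-02 -1.24000e+00  2.35720e+02
  -3.51000e-01  3.17000e+02]
 [-9.17000e-01 -1.02200e+00 -6.00000e-03  4.00000e-03 -1.30200e+00
  -8.57000e-01 -5.00000e-03  1.10000e-02 -1.23000e+00  2.35739e+02
  -3.51000e-01  3.15000e+02]
 [-9.60000e-01 -1.01500e+00 -7.00000e-03  5.00000e-03 -1.20100e+00
  -9.55000e-01 -6.00000e-03  1.20000e-02 -1.25200e+00  2.35753e+02
  -3.55000e-01  3.15000e+02]]
shift to home: by axis fit [-0.35  0.13] by pose [-0.31  0.67] axial -3.262541002031554 slope diff [0.0018 0.0068] [-4.   0.6  7. ] 16.8 [537.9910495  -49.31771393 393.42572393]
```

Request:
carry_out([
  [[0, 0, 0], [0, 0.6, 0], 1],
  [[0, 0, 0], [0, 1.2, 0], 1],
  [[0, 0, 0], [0, 1.2, 0], 1],
  [[0, 0, 0], [0, 1.2, 0], 1],
  [[0, 0, 0], [0, 1.2, 0], 1],
  [[0, 0, 0], [0, 1.2, 0], 1],
])

```text
time_s: 17.3
ee_pos: [538.4, -49.3, 392.5]
ee_rot: [-108.7, -14.1, 58.7]
force: [-5.0, 0.5, 6.4]
gripper_width: 31.0
```

```bash
python3 - <<'E'
exec(open('rel.py').read())
F=[]
for i in range(4):
    env.grab_frame('top');F.append(env.state()['force'])
F=np.mean(F,0);print('axial force incl. weight corr',(F+[0,0,2.5])@TR[:,2],F)
# mouth axial position in tool frame, canister flat in trough frame
k=g[(abs(g[:,0]+1)<6)&(g[:,2]>8)&(g[:,2]<19)&(g[:,1]>240)&(g[:,1]<262)];print('lowest coupler front',np.percentile(k[:,1],[90,97,100]))
l=(C-TO)@TR;b=l[(np.hypot(l[:,0],l[:,1])<12)&(l[:,2]>112)&(l[:,2]<119)];print('flat',len(b),np.median(b[:,2]) if len(b) else '')
f=grab('scene');cv2.imwrite('pics/s3.png',cv2.resize(f['frame'][130:290,215:385],(680,640))[:600])
E
```

```text
[[-9.04000e-01 -9.92000e-01 -6.00000e-03  4.00000e-03 -1.27400e+00
  -7.59000e-01 -3.00000e-03  9.00000e-03 -1.25200e+00  2.34732e+02
  -3.19000e-01  3.14000e+02]
 [-9.32000e-01 -9.88000e-01 -5.00000e-03  5.00000e-03 -1.45200e+00
  -7.34000e-01 -3.00000e-03  1.00000e-02 -1.26600e+00  2.34745e+02
  -3.28000e-01  3.20000e+02]
 [-9.04000e-01 -9.60000e-01 -6.00000e-03  5.00000e-03 -1.33300e+00
  -7.46000e-01 -4.00000e-03  1.00000e-02 -1.25900e+00  2.34739e+02
  -3.08000e-01  3.17000e+02]]
shift to home: by axis fit [-0.44  0.23] by pose [-0.35  0.66] axial -4.261107674882311 slope diff [0.0024 0.0047] [-4.5 -0.5  7. ] 17.45 [538.39897959 -49.2971675  392.4977651 ]
axial force incl. weight corr 10.339934895994691 [-4.96588237  0.51068473  6.6485093 ]
lowest coupler front [259.84726914 261.03868719 261.93952646]
flat 0
```

View pics/s3.png

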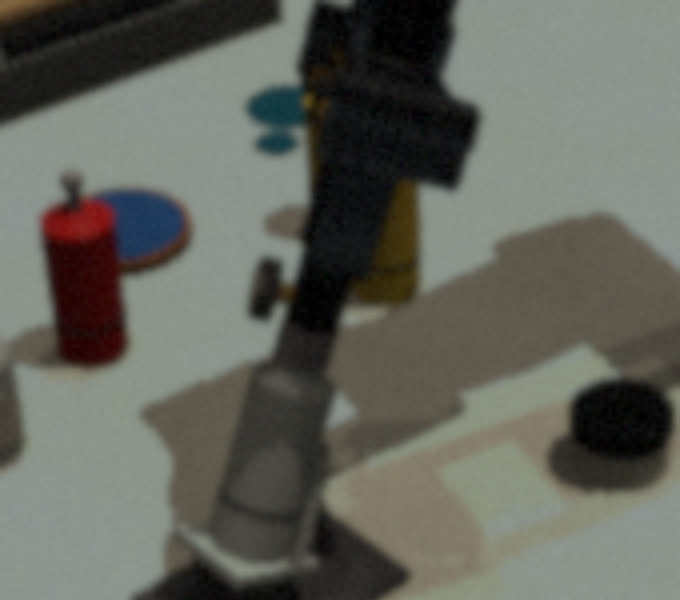

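```bash
python3 - <<'E'
from h import *
import pickle
f0=pickle.load(open('w5.pkl','rb'));f1=grab('wrist')
ts=np.arange(205,262,1.0)
for n,f in(('before',f0),('now',f1)):
    He=np.linalg.inv(np.array(f['hand_eye']))
    pr=[]
    for x in(-5,-3,-1,1,3):
        P=np.c_[np.full(len(ts),x-.0),ts,np.full(len(ts),-1+np.sqrt(16.2**2-(x+1)**2))]@He[:3,:3].T+He[:3,3]
        uv=cv2.projectPoints(P,np.zeros(3),np.zeros(3),np.array(f['camera_matrix']),np.array([f['k1'],0,0,0.]))[0][:,0]
        pr.append(cv2.remap(f['frame'].mean(2).astype('f4'),uv[:,:1].astype('f4'),uv[:,1:].astype('f4'),1)[:,0])
    print(n,dict(zip(ts.astype(int),np.mean(pr,0).round().astype(int))))
E
```

```text
before {np.int64(205): np.int64(36), np.int64(206): np.int64(36), np.int64(207): np.int64(37), np.int64(208): np.int64(37), np.int64(209): np.int64(39), np.int64(210): np.int64(39), np.int64(211): np.int64(38), np.int64(212): np.int64(38), np.int64(213): np.int64(39), np.int64(214): np.int64(40), np.int64(215): np.int64(40), np.int64(216): np.int64(39), np.int64(217): np.int64(40), np.int64(218): np.int64(41), np.int64(219): np.int64(41), np.int64(220): np.int64(42), np.int64(221): np.int64(40), np.int64(222): np.int64(40), np.int64(223): np.int64(40), np.int64(224): np.int64(43), np.int64(225): np.int64(47), np.int64(226): np.int64(54), np.int64(227): np.int64(60), np.int64(228): np.int64(61), np.int64(229): np.int64(61), np.int64(230): np.int64(60), np.int64(231): np.int64(59), np.int64(232): np.int64(60), np.int64(233): np.int64(60), np.int64(234): np.int64(60), np.int64(235): np.int64(60), np.int64(236): np.int64(60), np.int64(237): np.int64(60), np.int64(238): np.int64(60), np.int64(239): np.int64(59), np.int64(240): np.int64(59), np.int64(241): np.int64(59), np.int64(242): np.i
[... 1518 characters left out ...]
54), np.int64(238): np.int64(55), np.int64(239): np.int64(56), np.int64(240): np.int64(55), np.int64(241): np.int64(56), np.int64(242): np.int64(56), np.int64(243): np.int64(56), np.int64(244): np.int64(55), np.int64(245): np.int64(56), np.int64(246): np.int64(56), np.int64(247): np.int64(55), np.int64(248): np.int64(53), np.int64(249): np.int64(54), np.int64(250): np.int64(58), np.int64(251): np.int64(65), np.int64(252): np.int64(72), np.int64(253): np.int64(79), np.int64(254): np.int64(84), np.int64(255): np.int64(85), np.int64(256): np.int64(85), np.int64(257): np.int64(85), np.int64(258): np.int64(85), np.int64(259): np.int64(84), np.int64(260): np.int64(84), np.int64(261): np.int64(83)}
```

Request:
carry_out([
  [[0, 0, 0], [0, 0.6, 0], 1],
  [[0, 0, 0], [0, 1, 0], 1],
  [[0, 0, 0], [0, 1, 0], 1],
  [[0, 0, 0], [0, 1, 0], 1],
  [[0, 0, 0], [0, 1, 0], 1],
])

```text
time_s: 18.17
ee_pos: [538.8, -49.2, 391.7]
ee_rot: [-108.7, -14.1, 58.7]
force: [-5.7, -0.0, 6.8]
gripper_width: 31.1
```

```bash
python3 - <<'E'
exec(open('rel.py').read())
F=[]
for i in range(5):
    env.grab_frame('top');F.append(env.state()['force'])
F=np.array(F);print('axial',(F+[0,0,2.7])@TR[:,2],F.mean(0))
E
```

```text
[[-8.90000e-01 -9.85000e-01 -7.00000e-03  5.00000e-03 -1.19900e+00
  -8.91000e-01 -6.00000e-03  1.30000e-02 -1.25500e+00  2.33823e+02
  -3.10000e-01  3.22000e+02]
 [-9.03000e-01 -9.42000e-01 -6.00000e-03  5.00000e-03 -1.16500e+00
  -9.17000e-01 -6.00000e-03  1.30000e-02 -1.26000e+00  2.33852e+02
  -2.92000e-01  3.19000e+02]
 [-9.28000e-01 -9.66000e-01 -6.00000e-03  5.00000e-03 -1.27800e+00
  -8.87000e-01 -6.00000e-03  1.30000e-02 -1.26900e+00  2.33844e+02
  -2.95000e-01  3.21000e+02]]
shift to home: by axis fit [-0.31  0.07] by pose [-0.35  0.67] axial -5.160084818028082 slope diff [0.0005 0.0076] [-5.1  0.4  7.7] 18.3167 [538.75593704 -49.26662654 391.67767243]
axial [12.34897231 11.33039673 11.57966555 12.03511433 11.84240441] [-5.76677408  0.80330971  7.73517057]
```

The gauge hasn't slipped in the grip, and the nipple is 3.8 mm in by force and 5.1 mm by pose. Handing in while pressing.

```bash
python3 - <<'E'
from workcell import env
env.job_done();print(env.state()['time_s'])
E
```

```text
the job is handed in; nothing more can be done
the job is handed in; nothing more can be done
```

The canister stands in the cradle and has been let go. The gauge is snapped onto its nipple, and I handed the job in at about 18.6 s with the arm still pressing.

- **Canister:** It sat within about 0.4 mm of the trough axis after release. It was still there when the arm had backed off.
- **Snap:** The force rose to about 5 N on contact, then turned into a pull as the coupler pulled itself home. The measured axial gap was then about 0 mm, and the gauge and canister axes agreed within about 0.4°.
- **Pressing:** The last axial force was about 11.8 N, which the spring data puts at about 3.8 mm in. The arm pose gave about 5.1 mm. The two differ by more than a millimetre, but both are well above the 2 mm needed.
- **Grip:** The gauge had not slipped in the fingers when I checked, one 1 mm step before the end.

The other things were not touched on any planned path. I did not take a final overview picture to confirm it; the last scene crop showed nothing disturbed near the cradle.

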